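# Load the parts scale for a bushing count

### The arm

A 7-joint arm with a two-finger parallel gripper is mounted at the origin on the work surface. World frame = base frame: x ahead of the robot, y to its left, z up, the work surface at z = 0. Lengths are in m, angles in rad, forces in N, time in s.
With the tool pointing down it reaches from about 0.425 to 1.025 m from the base axis. Payload 9.4 kg.
Tool frame: the origin (TCP) lies at the very end of the fingers, on their centre line; the grasp point (between the pads) lies 19 mm behind it; z points along the fingers, y is the line along which they close (so a half turn about z gives the same grasp; the last joint's range is limited). The gripper opens to 93 mm and grips with 3 to 60 N. Pads are 15 mm wide; open, the fingers measure 128 mm over their backs; the gripper's body (75 mm by 188 mm) begins 65 mm behind the grasp point.
Start: joints at [1.133, 0.599, -0.003, 1.599, 0.002, 0.943, -0.08], TCP at [0.256, -0.678, 0.219] pointing down, gripper open.
Joint ranges: [-2.57, 2.57], [-0.35, 1.97], [-1.29, 1.29], [0.11, 2.56], [-1.05, 4.19], [0.11, 1.86], [-2.63, 2.63]. Speed limits (rad/s): [2.22, 2.22, 3.01, 3.01, 3.14, 3.14, 3.14].

### API

Orientations are given as a unit quaternion [w, x, y, z].
In Python, from workcell import r, readout, vision, job gives the robot as it stands. Calls block until the motion is done:
- r.move_to(position, orientation): joint-space move of the TCP to a pose.
- r.move_linear(position, max_speed=0.15, rotation=None): straight line of the TCP; rotation=None keeps the orientation; max_speed is the mean speed in m/s.
- r.movej(angles): joint-space move.
- r.gripper_to(opening, effort=None): finger opening in m; effort is the grip in N (None keeps the last); returns when the fingers have stopped.
- r.dwell(seconds).
- r.solve_ik(position, orientation): joint angles nearest the present ones, or None.
- readout.read_state(): the state.
- vision.grab_frame(name): name is "side" or "top" or "wrist"; returns the picture (384x512x3 uint8, red, green, blue); there is no depth.
- vision.get_calibration(name): a dict with "camera_matrix" (3x3 intrinsics, pixels), "R" (3x3) and "t" (3): a world point X has camera coordinates R X + t; the wrist camera has in their place "hand_eye" (4x4, takes a point from camera to tool coordinates, whose origin is the TCP and whose axes are the flange's). Camera axes: x right, y down, z forward; pixel columns grow to the right and rows downward; lengths in m; the calibration is good to about 2 mm. A picture is of the moment at which its call begins: read the wrist's pose just before it. get_calibration takes no time and is no camera call.
A pose or a line that the arm cannot do raises r.Unreachable and nothing moves.
- job.sign_off(): hands the job in; it is judged then, once.
The state is a dict: "time": time; "joint_positions": joint angles; "qd": joint speeds; "effort": joint torques, N m; "tool_pos": TCP position; "eef_rot": TCP orientation; "ft_force": force on the tool from outside, world axes, zero at the start; "ft_torque": the same for the moment, N m; "gripper_width": finger opening in m; "gripper_force": force on a finger pad.
Only numpy, scipy, OpenCV 4.12 (cv2) and the standard library are available. Lean on these libraries where they do the work, as an engineer would, in place of code of your own. Each camera call takes 0.05 s, during which the arm holds its last target. There are 200 camera calls.

### The job

I want to count the brass hex bushings on the parts scale. The scale zeroes itself as it comes on, so first take the two pipe couplings out of the weighing dish and leave them on the bench, then with the dish empty slide the little recessed power switch fully over to on; after that lift the sorting tray by its handle and tip its bushings off the open end into the dish, set the emptied tray back down upright on the bench, and put every loose bushing from the bench in the dish as well. Leave the hose clamps and the grommet where they lie.

Things in the scene. Friction and masses are not known exactly. Their poses are not given: they have to be found in the camera images.
- scale: Compact parts scale, fixed: grey base 290 mm (its x) by 220 mm (its y), flat white deck 52 mm above the bench. Origin: centre of the base's underside, z up, x from the control strip (the front 80 mm, with display and switch) towards the weighing dish behind it.
- pan (a point): Centre of the inner floor of the scale's open square steel weighing dish, axes as the scale's: 192 x 192 mm inside, wall 4 mm, floor 64 mm and rim 98 mm above the bench. It lies 35 mm from the scale's origin in the scale's +x.
- switch_top (a point): Centre of the top face of the scale's black power switch, axes as the scale's: a block 10 mm long (along its slide, scale's y), 16 mm wide, top flush with the white deck (52 mm). It slides to the scale's +y (towards the black dot, away from the display) against about 1.5 N and stays where it is left.
- slot (a point): Centre of the switch's recess at deck level, axes as the scale's: 56 mm long (y), 26 mm wide (x), 6 mm deep; 40 mm from the deck's front edge, 27 mm from the dish. With the switch off there is 30 mm of empty recess on its -y side for a fingertip.
- switch (a joint): Travel of the scale's power switch in m: 0 is off, 0.012 (its stop) is on.
- coupling0_c (a point): Orange plastic pipe coupling, the larger of two, loose, 50 g: a tube 42 mm outside (a slight collar half-way), 34 mm bore, 60 mm long; starts standing on end in the weighing dish. The point is its centre, z along the tube.
- coupling1_c (a point): Orange plastic pipe coupling, the smaller, loose, 35 g: a tube 34 mm outside (a slight collar half-way), 26 mm bore, 50 mm long; starts standing on end in the weighing dish. The point is its centre, z along the tube.
- tray_handle (a point): Sheet-metal sorting tray, loose, 0.35 kg, on the bench: 180 mm long (its x), 138 mm wide (y), smooth 3 mm floor, walls 25 mm high at back and sides, open at the +x end. A wooden bar crosses over its middle along y: 16 mm thick (x), 24 mm high, 130 mm long. The point is the bar's centre, 64 mm above the tray's underside; 49 mm free below the bar; z up.
- tray_lip (a point): Middle of the open front edge of the tray: 90 mm from its middle in the tray's +x, 1.5 mm above its underside.
- hexa0_c (a point): Brass hex bushing, loose, 60 g: hexagon 30 mm across flats, 12 mm high, with a 23 mm round spigot above it, 24 mm tall in all. The point is its centre, half-way up; its z axis points from hexagon to spigot. Starts on the sorting tray, if present.
- hexa1_c (a point): Brass hex bushing, loose, 60 g: hexagon 30 mm across flats, 12 mm high, with a 23 mm round spigot above it, 24 mm tall in all. The point is its centre, half-way up; its z axis points from hexagon to spigot. Starts on the sorting tray, if present.
- hexa2_c (a point): Brass hex bushing, loose, 60 g: hexagon 30 mm across flats, 12 mm high, with a 23 mm round spigot above it, 24 mm tall in all. The point is its centre, half-way up; its z axis points from hexagon to spigot. Starts on the sorting tray, if present.
- hexa3_c (a point): Brass hex bushing, loose, 60 g: hexagon 30 mm across flats, 12 mm high, with a 23 mm round spigot above it, 24 mm tall in all. The point is its centre, half-way up; its z axis points from hexagon to spigot. Starts on the sorting tray, if present.
- hexa4_c (a point): Brass hex bushing, loose, 60 g: hexagon 30 mm across flats, 12 mm high, with a 23 mm round spigot above it, 24 mm tall in all. The point is its centre, half-way up; its z axis points from hexagon to spigot. Starts on the sorting tray, if present.
- hexb0_c (a point): Brass hex bushing, loose, 60 g: hexagon 30 mm across flats, 12 mm high, with a 23 mm round spigot above it, 24 mm tall in all. The point is its centre, half-way up; its z axis points from hexagon to spigot. Starts loose on the bench, hexagon down, if present.
- hexb1_c (a point): Brass hex bushing, loose, 60 g: hexagon 30 mm across flats, 12 mm high, with a 23 mm round spigot above it, 24 mm tall in all. The point is its centre, half-way up; its z axis points from hexagon to spigot. Starts loose on the bench, hexagon down, if present.
- hexb2_c (a point): Brass hex bushing, loose, 60 g: hexagon 30 mm across flats, 12 mm high, with a 23 mm round spigot above it, 24 mm tall in all. The point is its centre, half-way up; its z axis points from hexagon to spigot. Starts loose on the bench, hexagon down, if present.
- clamp0: Stainless worm-drive hose clamp lying flat on the bench, 50 mm across with its screw housing at one side, 14 mm high. The origin is the centre of its underside. Bystander.
- clamp1: Stainless worm-drive hose clamp lying flat on the bench, 50 mm across with its screw housing at one side, 14 mm high. The origin is the centre of its underside. Bystander.
- grommet: Black rubber grommet lying flat on the bench, 36 mm across, 13 mm high. The origin is the centre of its underside. Bystander.
Not all that is in view belongs to the job. Of the things shaped like the part that bears tray_handle, the aluminium one is meant.

How it is judged:
By the outcome, as a careful person would: the job done as asked, in the order asked, and still so for the second after the job is handed in, with the robot touching nothing.
Of hexa0, hexa1, hexa2, hexa3, hexa4 only 3 to 5 are there at a start; the rules pass over those that are not, and their reading is None.
Of hexb0, hexb1, hexb2 only 2 to 3 are there at a start; the rules pass over those that are not, and their reading is None.
At some moment in a run one of hexb0, hexb1, hexb2 may be knocked a few centimetres aside while the robot is not near it.
It also fails if it takes over 208 s, if anything falls off the work surface, if the arm or the gripper's body presses on something with over 40 N, if the wrist force passes 120 N, or if a joint passes its speed limit or range.

## Working session

There is one attempt and no reset: what is moved stays moved. The work goes in short steps, each a Python script; the robot and the scene stay as the last script left them, time stands still between calls to the robot, and variables do not carry over. Pictures are saved under pics/ and viewed, at most 14 in all, crops included, and the job is handed in when it is done.

```bash
ls; mkdir -p pics
python3 - <<'E'
from workcell import r, readout, vision, job
import cv2
for n in ("top","side"):
    f=vision.grab_frame(n); cv2.imwrite(f"pics/{n}0.png",cv2.resize(f[:,:,::-1],(800,600),interpolation=cv2.INTER_CUBIC))
    cv2.imwrite(f"pics/{n}0raw.png",f[:,:,::-1])
    c=vision.get_calibration(n); print(n,c)
print(vision.get_calibration("wrist"))
print(readout.read_state())
E
```

```text
pics
top {'camera_matrix': array([[390.64490758,   0.        , 256.98384634],
       [  0.        , 390.64490758, 196.56282398],
       [  0.        ,   0.        ,   1.        ]]), 'R': array([[ 0.01599231, -0.99976862, -0.01438606],
       [-0.99725768, -0.01490905, -0.07249023],
       [ 0.07225897,  0.01550589, -0.99726536]]), 't': array([0.00688149, 0.50275637, 1.24067448])}
side {'camera_matrix': array([[353.27120611,   0.        , 258.40380086],
       [  0.        , 353.27120611, 185.12789647],
       [  0.        ,   0.        ,   1.        ]]), 'R': array([[ 0.99791771, -0.06429605,  0.00512374],
       [-0.03298577, -0.57699468, -0.81608154],
       [ 0.05542719,  0.81421321, -0.57791407]]), 't': array([-0.50355631,  0.06088715,  1.01127188])}
{'camera_matrix': array([[277.01604448,   0.        , 255.50879947],
       [  0.        , 277.01604448, 189.33474521],
       [  0.        ,   0.        ,   1.        ]]), 'hand_eye': array([[ 1.21313737e-05, -9.65016299e-01, -2.62189898e-01,
         7.25585082e-02],
       [ 9.99999934e-01,  1.07020473e-04, -3.47630205e-04,
      
[... 218 characters left out ...]
ions': array([ 1.13328933,  0.60008662, -0.00254173,  1.60004403,  0.00181472,
        0.9428951 , -0.0797924 ]), 'qd': array([-0.00089903, -0.00175007,  0.00251307, -0.00029908,  0.00103521,
        0.00096414, -0.00048594]), 'effort': array([ 4.99300280e-03, -7.66560030e+01,  1.50190853e+00, -2.52939069e+01,
       -5.23814675e-02,  1.35564632e-02,  7.54315897e-05]), 'tool_pos': array([ 0.25577448, -0.6779178 ,  0.21781846]), 'eef_rot': array([-6.87247758e-04,  9.83764538e-01,  1.79462590e-01, -1.99402395e-04]), 'ft_force': array([-0.30696358,  0.73851685, -0.20762967]), 'ft_torque': array([ 0.04673798, -0.01660946,  0.02928691]), 'gripper_force': 0.0, 'gripper_width': 0.09286115097739116}
```

View pics/top0.png

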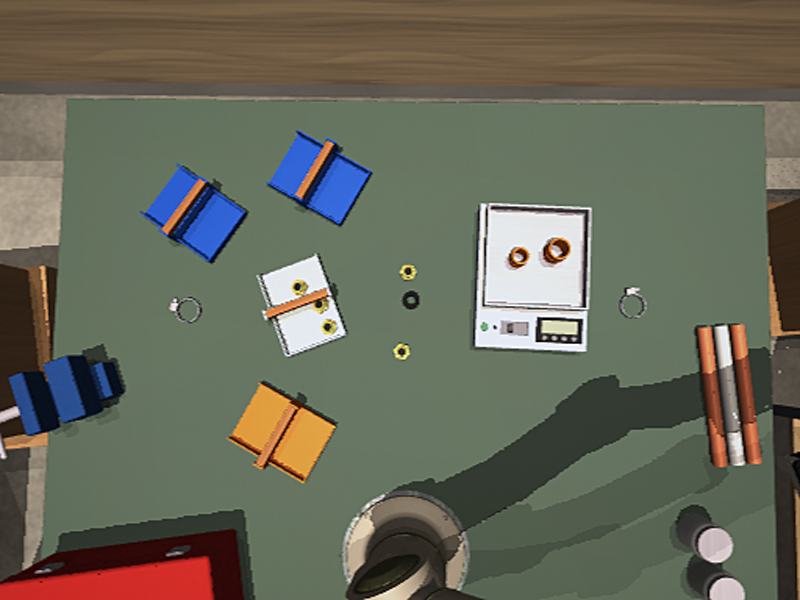

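View pics/side0.png

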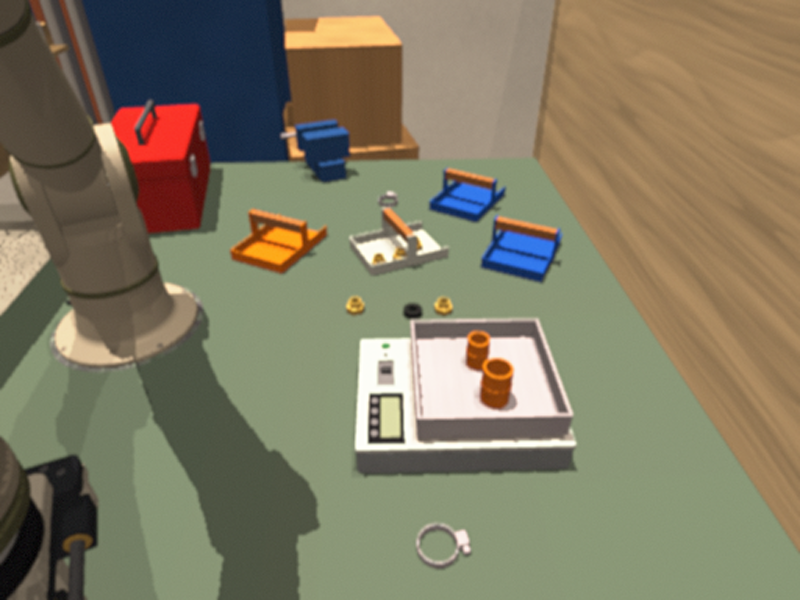

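Top view (800x600): scale at (532,277) with couplings at (518,257) small and (557,250) large. The switch is at (510,328), and loose bushings are at (408,271) and (401,351). The grommet is at (410,299), clamps at (188,309) and (632,304). There are five tray-like things: two blue at (195,213) and (320,178), orange at (283,432), and bare metal at (302,305). The bare metal one holds the bushings and is the aluminium one. I'll confirm it in an enlarged crop.

Run:
```python
import cv2,numpy as np
f=cv2.imread("pics/top0raw.png")
a=f[155:235,155:275]; b=f[125:230,295:385]
a=cv2.resize(a,None,fx=6.6,fy=6.6,interpolation=cv2.INTER_CUBIC); cv2.imwrite("pics/cropA.png",a)
b=cv2.resize(b,None,fx=5.6,fy=5.6,interpolation=cv2.INTER_CUBIC); cv2.imwrite("pics/cropB.png",b)
print(a.shape,b.shape)
```

```text
(528, 792, 3) (588, 504, 3)
```

View pics/cropA.png

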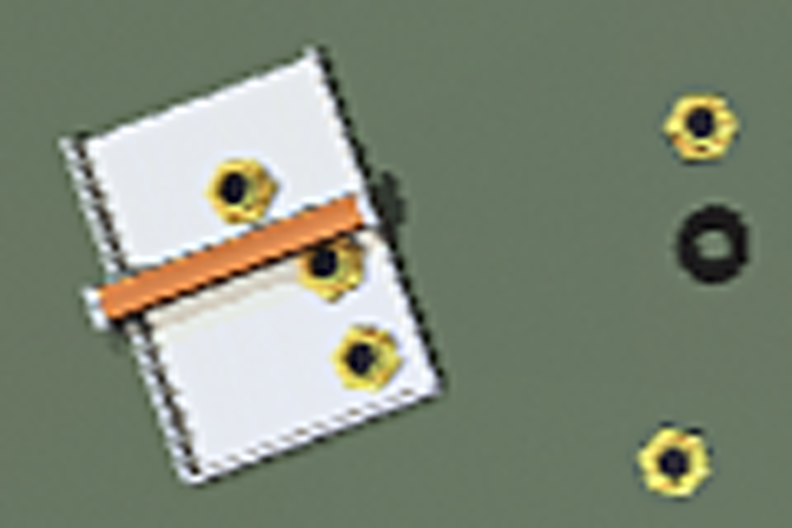

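View pics/cropB.png

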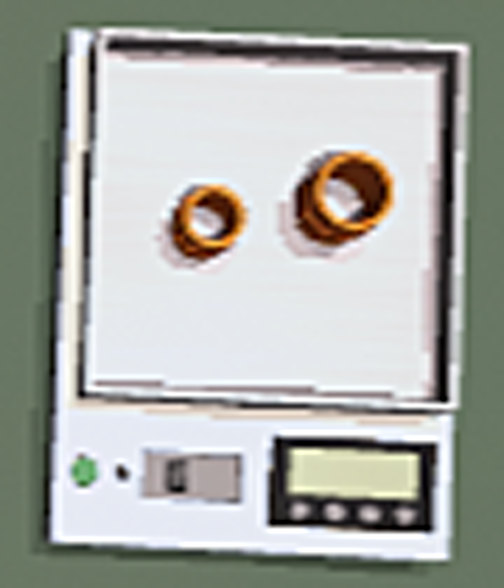

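Confirmed: the aluminium tray is bare metal and holds three bushings at crop A (240,190), (330,265) and (365,358). Its open edge runs (66,140)–(320,50). In crop B the switch is at (177,475), at the dot end of its recess (140–242, 475), and the dish rim corners are (100,30), (468,45), (455,408), (78,398).

```bash
cat > h.py <<'E'
from workcell import r, readout, vision, job
import cv2, numpy as np
from scipy.spatial.transform import Rotation as Ro
def cam(n):
    c=vision.get_calibration(n); K=c["camera_matrix"]
    if n!="wrist": return K,np.array(c["R"]),np.array(c["t"])
    s=readout.read_state(); H=np.eye(4); w,x,y,z=s["eef_rot"]
    H[:3,:3]=Ro.from_quat([x,y,z,w]).as_matrix(); H[:3,3]=s["tool_pos"]
    M=np.linalg.inv(H@c["hand_eye"]); return K,M[:3,:3],M[:3,3]
def w(C,u,v,z):
    K,R,t=C; d=R.T@np.linalg.solve(K,[u,v,1.]); o=-R.T@t
    return o+d*(z-o[2])/d[2]
def px(C,X):
    K,R,t=C; p=K@(R@np.array(X)+t); return p[:2]/p[2]
def down(yaw):  # tool z down, closing axis (tool y) at heading yaw+90deg
    q=(Ro.from_euler("z",yaw)*Ro.from_euler("x",np.pi)).as_quat(); return [q[3],q[0],q[1],q[2]]
def q2(R):
    q=R.as_quat(); return [q[3],q[0],q[1],q[2]]
E
python3 - <<'E'
from h import *
C=cam("top"); np.set_printoptions(precision=4,suppress=True)
A=lambda x,y,z:w(C,155+(x+.5)/6.6-.5,155+(y+.5)/6.6-.5,z)
B=lambda x,y,z:w(C,295+(x+.5)/5.6-.5,125+(y+.5)/5.6-.5,z)
print("tray lip corners",A(66,140,.025),A(320,50,.025),"back",A(190,480,.025),A(438,392,.025))
print("bar ends top",A(100,303,.076),A(360,210,.076))
print("hexa",A(236,188,.024),A(325,263,.024),A(361,358,.024))
print("hexb",A(701,123,.024),A(674,463,.024),"grommet",A(713,243,.013))
print("dish rim",*[B(x,y,.098) for x,y in[(100,30),(468,45),(455,408),(78,398)]])
print("coup",B(353,187,.124),B(211,216,.114))
print("slot",B(142,475,.052),B(242,477,.052),"sw",B(177,475,.052))
print("deck",B(68,30,.052),B(50,545,.052),B(450,558,.052))
E
```

```text
tray lip corners [0.5649 0.314  0.025 ] [0.611  0.1907 0.025 ] back [0.4001 0.2483 0.025 ] [0.4445 0.129  0.025 ]
bar ends top [0.4823 0.2825 0.076 ] [0.5277 0.162  0.076 ]
hexa [0.5426 0.2302 0.024 ] [0.5065 0.1856 0.024 ] [0.4605 0.1669 0.024 ]
hexb [0.5778 0.0035 0.024 ] [0.4121 0.014  0.024 ] grommet [ 0.52   -0.0032  0.013 ]
dish rim [ 0.703  -0.1525  0.098 ] [ 0.6972 -0.3519  0.098 ] [ 0.4995 -0.3437  0.098 ] [ 0.5019 -0.1418  0.098 ]
coup [ 0.6139 -0.2832  0.124 ] [ 0.5991 -0.2101  0.114 ]
slot [ 0.4629 -0.183   0.052 ] [ 0.4626 -0.2386  0.052 ] sw [ 0.4632 -0.2025  0.052 ]
deck [ 0.7142 -0.1402  0.052 ] [ 0.4231 -0.1321  0.052 ] [ 0.4194 -0.3537  0.052 ]
```

Run:
```python
from h import *
np.set_printoptions(precision=3,suppress=True)
for y in (90,-90,0,180):
  q=down(np.radians(y))
  for p in [(.614,-.283,.09),(.408,-.22,.05),(.75,-.44,.05),(.412,.014,.014)]: print(y,p,r.solve_ik(p,q))
# pour headings: pivot on lip at (lx,ly,.105)
ctr=np.array([.6004,-.2475])
for h in range(-180,180,30):
  out=[]
  for th in (0,20,40,50,60):
    R=Ro.from_euler("z",h,degrees=True)*Ro.from_euler("y",th,degrees=True)
    hd=R.as_matrix()[:,0]; u=np.array([np.cos(np.radians(h)),np.sin(np.radians(h))])
    lip=np.r_[ctr-.05*u,.105]
    tcp=lip+R.apply([-.09,0,.0435])
    s=""
    for sg in (90,-90):
      q=R*Ro.from_euler("z",sg,degrees=True)*Ro.from_euler("x",np.pi)
      s+="Y" if r.solve_ik(tcp,q2(q)) is not None else "."
    out.append(s)
  print(h,out)
```

```text
90 (0.614, -0.283, 0.09) [ 0.509  0.697 -0.253  1.805  0.261  0.672  0.107]
90 (0.408, -0.22, 0.05) [ 0.498  0.594 -0.178  2.316  0.399  0.258 -0.038]
90 (0.75, -0.44, 0.05) [ 0.6    0.953 -0.276  1.293  0.28   0.933  0.268]
90 (0.412, 0.014, 0.014) [-0.042  0.658 -0.187  2.447  1.199  0.123 -1.387]
-90 (0.614, -0.283, 0.09) [ 0.045  0.742  0.493  1.837 -0.523  0.695 -2.303]
-90 (0.408, -0.22, 0.05) [ 0.173  0.616  0.289  2.336 -0.677  0.266 -2.071]
-90 (0.75, -0.44, 0.05) [ 0.217  1.     0.526  1.328 -0.543  0.956 -2.286]
-90 (0.412, 0.014, 0.014) [ 0.535  0.915 -1.104  2.411  1.374  0.806  1.506]
0 (0.614, -0.283, 0.09) [ 0.295  0.688  0.084  1.82  -0.089  0.637 -1.139]
0 (0.408, -0.22, 0.05) [ 0.343  0.593  0.042  2.326 -0.106  0.224 -1.09 ]
0 (0.75, -0.44, 0.05) [ 0.416  0.942  0.1    1.31  -0.104  0.894 -1.031]
0 (0.412, 0.014, 0.014) None
180 (0.614, -0.283, 0.09) [ 0.757  0.774 -0.665  1.787  0.639  0.808  1.342]
180 (0.408, -0.22, 0.05) [ 0.676  0.62  -0.432  2.304  0.77   0.357  1.15 ]
180 (0.75, -0.44, 0.05) [ 0.78   1.026 -0.679  1.277  0.662  1.062  1.593]
180 (0.412, 0.014, 0.014) [-0.042  0.658 -0.187  2.447  1.199  0.123  0.184]
-180 ['YY', 'YY', 'YY', 'YY', 'YY']
-150 ['YY', 'YY', 'YY', '.Y', '..']
-120 ['YY', 'YY', 'YY', 'YY', 'YY']
-90 ['YY', 'YY', 'YY', 'YY', 'YY']
-60 ['YY', 'YY', 'YY', 'YY', 'YY']
-30 ['YY', 'YY', 'YY', 'YY', '..']
0 ['YY', 'YY', 'YY', 'YY', '.Y']
30 ['YY', 'YY', 'YY', 'YY', 'YY']
60 ['YY', 'YY', 'YY', 'YY', 'YY']
90 ['YY', 'YY', 'YY', 'YY', 'YY']
120 ['YY', 'YY', 'YY', 'YY', 'YY']
150 ['YY', 'YY', 'YY', 'YY', 'YY']
```

Run:
```python
from h import *
r.move_to([.54,-.32,.26],down(np.radians(90)))
s=readout.read_state(); print(s["time"],s["tool_pos"])
C=cam("wrist"); f=vision.grab_frame("wrist")
np.savez("pics/w1.npz",K=C[0],R=C[1],t=C[2])
cv2.imwrite("pics/w1.png",cv2.resize(f[:,:,::-1],(800,600),interpolation=cv2.INTER_CUBIC)); cv2.imwrite("pics/w1raw.png",f[:,:,::-1])
```

```text
1.7833 [ 0.53911079 -0.32178827  0.25966887]
```

View pics/w1.png

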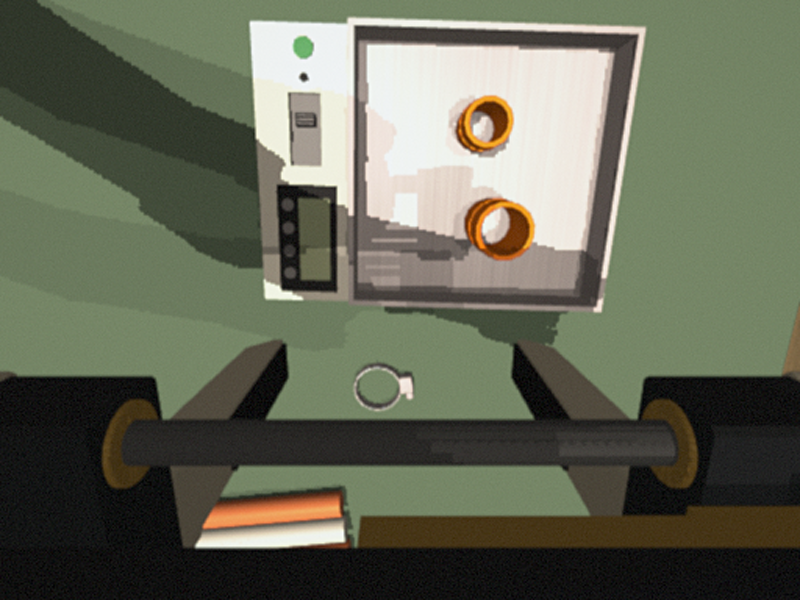

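The wrist view (800x600) shows the recess corners at (289,93), (320,93), (321,165), (292,165), with the switch at (306,120). The small coupling's top ring is centred at (490,123) and the large one's at (502,228).

Run:
```python
from h import *
np.set_printoptions(precision=4,suppress=True)
d=np.load("pics/w1.npz"); C=(d["K"],d["R"],d["t"])
g=lambda x,y,z:w(C,(x+.5)*.64-.5,(y+.5)*.64-.5,z)
print("slot",*[g(x,y,.052) for x,y in[(289,93),(320,93),(321,165),(292,165)]])
print("sw",g(306,120,.052),"dot",g(304,77,.052),"deck",g(250,21,.052),g(266,299,.052))
print("rim",*[g(x,y,.098) for x,y in[(349,18),(645,28),(602,311)]])
print("coup1",g(490,123,.114),"coup0",g(502,228,.124))
```

```text
slot [ 0.4516 -0.1832  0.052 ] [ 0.4762 -0.1833  0.052 ] [ 0.4742 -0.2379  0.052 ] [ 0.4503 -0.2378  0.052 ]
sw [ 0.4639 -0.2032  0.052 ] dot [ 0.4642 -0.1717  0.052 ] deck [ 0.4254 -0.1327  0.052 ] [ 0.4191 -0.3526  0.052 ]
rim [ 0.5057 -0.1455  0.098 ] [ 0.7037 -0.1522  0.098 ] [ 0.6986 -0.3504  0.098 ]
coup1 [ 0.5999 -0.2131  0.114 ] coup0 [ 0.6097 -0.2821  0.124 ]
```

Run:
```python
from h import *
q=down(np.radians(90))
def pick(p,z,dst,op):
    r.move_to([p[0],p[1],.20],q); r.gripper_to(op,15)
    r.move_linear([p[0],p[1],z],.12); r.gripper_to(.0,15)
    s=readout.read_state(); print("width",s["gripper_width"],s["gripper_force"])
    r.move_linear([p[0],p[1],z+.07],.15)
    r.move_linear([dst[0],dst[1],z+.07],.25)
    r.move_linear([dst[0],dst[1],z-.062],.12)
    r.gripper_to(op); r.move_linear([dst[0],dst[1],.17],.2)
pick((.611,-.2825),.090,(.64,-.45),.062)
pick((.5995,-.2118),.083,(.74,-.45),.054)
print(readout.read_state()["time"])
r.move_to([.54,-.38,.26],q)
f=vision.grab_frame("wrist"); g=vision.grab_frame("side")
cv2.imwrite("pics/c1.png",np.vstack([f,g])[:,:,::-1][:, :])
cv2.imwrite("pics/c1.png",cv2.resize(np.hstack([f,g])[:,:,::-1],(800,300)))
```

```text
width 0.041383289213959944 14.928236994892359
width 0.034233659462490504 15.000643953680992
16.2333
```

View pics/c1.png

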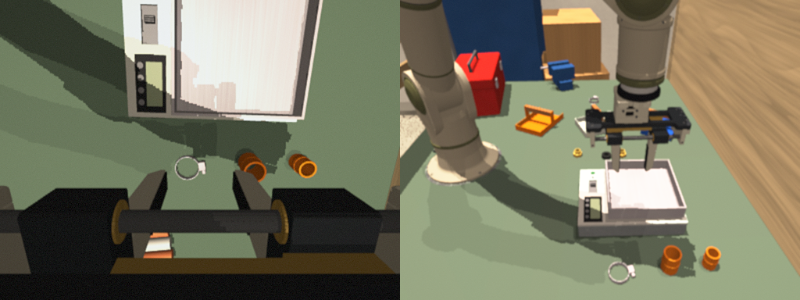

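Run:
```python
from h import *
a=-.028; ex=np.array([np.cos(a),np.sin(a)]); ey=np.array([-ex[1],ex[0]])
slot=np.array([.463,-.2107]); q=down(np.pi/2+a)
P=lambda dy,z:[*(slot-.0552*ex+dy*ey),z]
r.move_to(P(-.0135,.13),q); r.gripper_to(.093)
f0=None
r.move_linear(P(-.0135,.058),.1); r.dwell(.3); f0=readout.read_state()["ft_force"]; print(f0)
for z in (.054,.051,.0485):
    r.move_linear(P(-.0135,z),.02); s=readout.read_state(); print(z,s["tool_pos"],s["ft_force"]-f0)
    if s["ft_force"][2]-f0[2]>6: break
else:
    for dy in np.arange(-.010,.0105,.001):
        r.move_linear(P(dy,.0485),.02); s=readout.read_state(); F=s["ft_force"]-f0
        print(round(dy,4),(s["tool_pos"][:2]-slot+.0552*ex)@ey,F.round(2))
        if F@np.r_[ey,0]<-7: break
    r.move_linear(P(dy-.004,.0485),.03)
r.move_linear(P(dy-.004,.13),.1)
r.move_linear(P(-.09,.20),.2)
C=cam("wrist"); f=vision.grab_frame("wrist"); print(readout.read_state()["time"])
cx,cy=px(C,[*slot,.052]).astype(int); cx=np.clip(cx,60,450);cy=np.clip(cy,45,340)
cv2.imwrite("pics/sw.png",cv2.resize(f[cy-45:cy+45,cx-60:cx+60,::-1],(600,450),interpolation=cv2.INTER_CUBIC))
```

```text
[0.20429362 0.04153536 0.19909042]
0.054 [ 0.40735048 -0.2225759   0.05382102] [-0.27981325  0.15806496 -0.29028767]
0.051 [ 0.40737693 -0.22258065  0.0508379 ] [-0.78208298 -0.60382098 -0.74625134]
0.0485 [ 0.40742179 -0.22261369  0.04838945] [-0.37935369  0.77761508 -0.71964811]
-0.01 -0.009802519452140003 [ 0.78 -0.54 -0.49]
-0.009 -0.00895856183631199 [ 0.12 -0.02  0.39]
-0.008 -0.007943733522743785 [ 0.03  0.4  -0.17]
-0.007 -0.006929899383749657 [-0.31 -1.08 -0.48]
-0.006 -0.005951656602305616 [-0.22  0.   -0.23]
-0.005 -0.0050491276846894185 [ 0.12 -0.86 -0.75]
-0.004 -0.0039802235120440215 [ 0.78 -1.13 -0.61]
-0.003 -0.002910745371146611 [-0.18 -0.83 -0.45]
-0.002 -0.0019016491902889385 [ 0.14 -0.16 -0.49]
-0.001 -0.0009102887279912997 [-0.32 -1.17 -0.41]
-0.0 9.107093507145413e-05 [-0.47 -0.62  0.19]
0.001 0.0010968651286676768 [-0.27 -0.84 -0.32]
0.002 0.0020955588024497715 [-0.09 -0.38  0.1 ]
0.003 0.0030969301905789566 [ 0.6  -1.41 -0.14]
0.004 0.00409073616652184 [-0.45  0.36 -0.34]
0.005 0.004846513894705214 [-0.97 -1.82 -0.6 ]
0.006 0.005167028675718561 [ 0.12 -5.07 -0.1 ]
0.007 0.005422103342367434 [ 0.58 -9.82 -1.56]
27.7167
```

View pics/sw.png

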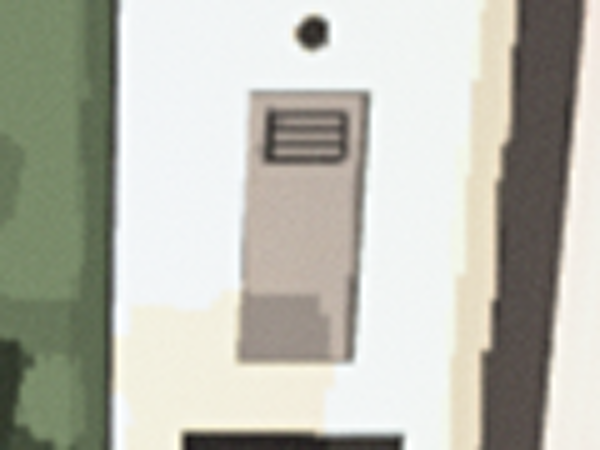

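The switch now sits against its stop at the dot end, at (306,137), so the scale is on. Next is the tray.

```bash
cat >> h.py <<'E'
def tray_pose(lip,h,th):
    R=Ro.from_euler("z",h,degrees=True)*Ro.from_euler("y",th,degrees=True)
    return np.array(lip)+R.apply([-.09,0,.0435]), q2(R*Ro.from_euler("z",90,degrees=True)*Ro.from_euler("x",np.pi))
H0=20.7; HC=np.array([.505,.2213]); HP=-91.6; DC=np.array([.602,-.248])
U=np.array([np.cos(np.radians(HP)),np.sin(np.radians(HP))])
E
python3 - <<'E'
from h import *
q=down(np.radians(H0+90))
r.move_to([*HC,.20],q); r.gripper_to(.045,55)
r.move_linear([*HC,.10],.2); r.move_linear([*HC,.045],.06)
r.gripper_to(0.,55); s=readout.read_state(); print("w",s["gripper_width"],s["gripper_force"],s["tool_pos"])
r.move_linear([*HC,.06],.04); r.move_linear([*HC,.22],.12)
s=readout.read_state(); print("F",s["ft_force"],s["ft_torque"])
lip=[*(DC-.055*U),.17]; p,qp=tray_pose(lip,HP,0)
p0=p.copy(); p0[:2]-=.10*U; p0[2]=.22
r.move_linear(p0,.08,qp); print(readout.read_state()["time"])
g=vision.grab_frame("side"); t=vision.grab_frame("top")
cv2.imwrite("pics/t1.png",cv2.resize(np.hstack([t,g])[:,:,::-1],(800,300)))
E
```

```text
w 0.015867356106680202 54.9653685092926 [0.5051917  0.22136004 0.0451412 ]
F [ 0.9348545   0.66346389 -4.76549029] [ 0.03734891 -0.1299081   0.03716902]
38.1
```

View pics/t1.png

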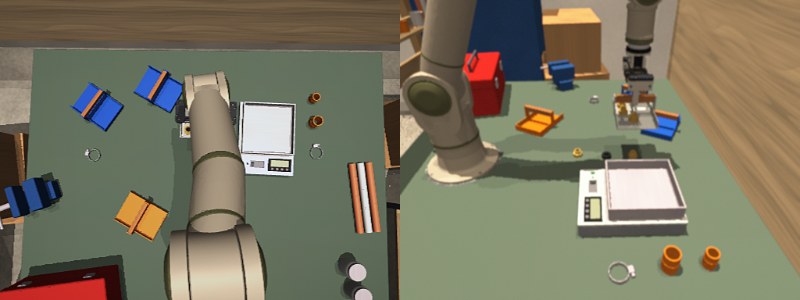

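The tray is held level by the left of the dish with its bushings aboard, so now I'll pour.

Run:
```python
from h import *
L=lambda z:[*(DC-.055*U),z]
r.move_linear(tray_pose(L(.17),HP,0)[0],.12)
r.move_linear(tray_pose(L(.108),HP,0)[0],.08)
try:
  for th in (8,15,20,25,30,35,40,45,50,55):
    p,q=tray_pose(L(.108),HP,th); r.move_linear(p,.04 if th>15 else .06,q)
except r.Unreachable as e: print("unreach",th)
r.dwell(.5)
s=readout.read_state(); print(th,s["time"],s["ft_force"],s["tool_pos"])
g=vision.grab_frame("side"); t=vision.grab_frame("wrist")
cv2.imwrite("pics/t2.png",cv2.resize(np.hstack([t,g])[:,:,::-1],(800,300)))
```

```text
55 44.275 [-0.36125143 -0.16418479 -3.33389841] [ 0.60403116 -0.17688984  0.20681003]
```

View pics/t2.png

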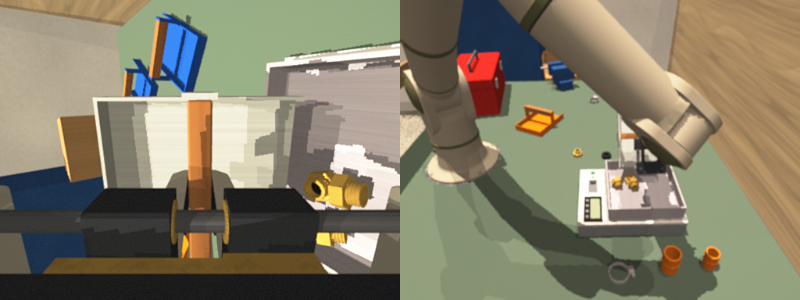

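The wrist force is down to 3.3 N, the tray's own weight, so it is empty and the bushings are in the dish. Now the tray goes back where it stood.

Run:
```python
from h import *
L=lambda z:[*(DC-.055*U),z]
p,q=tray_pose(L(.108),HP,55); r.move_linear(p+[0,0,.07],.06)
p,q=tray_pose(L(.178),HP,25); r.move_linear(p,.08,q)
p,q=tray_pose(L(.178),HP,0); r.move_linear(p,.08,q)
qh=down(np.radians(H0+90))
r.move_linear([*HC,.22],.12,qh)
r.move_linear([*HC,.075],.15); 
for z in (.06,.05,.0465,.0455,.045): 
    r.move_linear([*HC,z],.04); F=readout.read_state()["ft_force"][2]
    print(z,F)
    if F>-1: break
r.gripper_to(.045); r.move_linear([*HC,.20],.15)
r.move_to([.50,.33,.28],down(np.radians(90)))
s=readout.read_state(); print(s["time"],s["tool_pos"])
t=vision.grab_frame("top"); g=vision.grab_frame("side")
cv2.imwrite("pics/t3raw.png",t[:,:,::-1])
a=cv2.resize(t[120:240,150:390],(800,400),interpolation=cv2.INTER_CUBIC)
b=cv2.resize(g[100:310,190:390],(210,200)); pad=np.zeros((200,800,3),np.uint8)
b=cv2.resize(g[110:310,190:470],(280,200)); pad[:,:280]=b
cv2.imwrite("pics/t3.png",np.vstack([a,pad])[:,:,::-1])
```

```text
0.06 -2.4073005693071092
0.05 -3.0480528633812596
0.0465 -2.93510073392053
0.0455 -3.0457050154131697
0.045 -0.8541569123187652
55.425 [0.49957868 0.32987757 0.2791101 ]
```

View pics/t3.png

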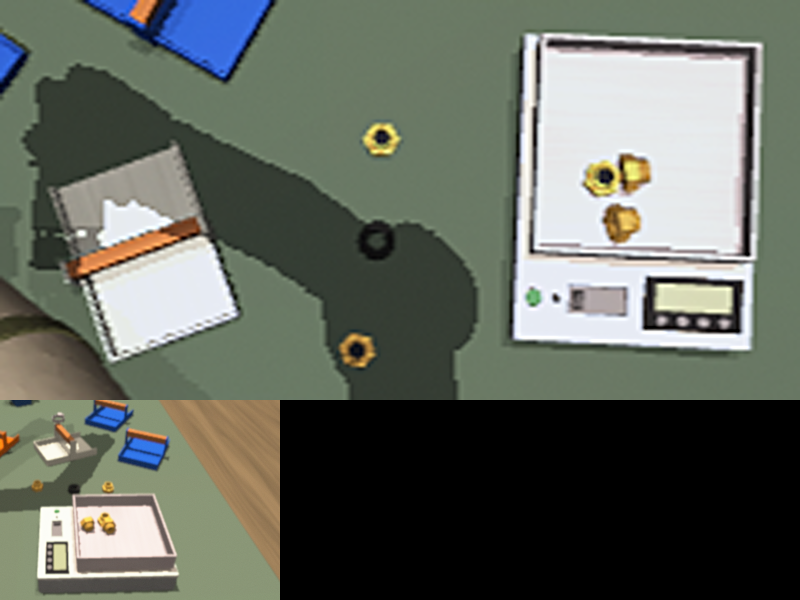

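The tray is upright and empty, and three bushings lie in the dish at (602,177), (633,172) and (622,222). The loose ones have holes at (381,137), which has been knocked about 4 cm, and (357,349), unmoved.

Run:
```python
from h import *
C=cam("top"); B=lambda x,y:w(C,150+(x+.5)/3.3333-.5,120+(y+.5)/3.3333-.5,.024)
b0,b1=B(381,137),B(357,349); print(b0,b1)
def place(b,q,qd,dst):
    r.move_to([b[0],b[1],.10],q); r.gripper_to(.045,20)
    r.move_linear([b[0],b[1],.0145],.1); r.gripper_to(0,20)
    s=readout.read_state(); print("w",s["gripper_width"],s["tool_pos"])
    r.move_linear([b[0],b[1],.10],.12); r.move_to([b[0]+.05,b[1]-.03,.19],q)
    print("w",readout.read_state()["gripper_width"])
    r.move_to([*dst,.19],qd); r.move_linear([*dst,.0805],.12)
    r.gripper_to(.045); r.move_linear([*dst,.19],.2)
    print("t",readout.read_state()["time"],readout.read_state()["gripper_width"])
q=down(np.radians(0)); place(b0,q,q,(.655,-.30))
for y in (180,135,90,45,-45):
    q=down(np.radians(y)); j=r.solve_ik([b1[0],b1[1],.0145],q); print(y,j)
r.move_to([.5,.33,.28],down(np.radians(90)))
t=vision.grab_frame("top"); cv2.imwrite("pics/t4.png",cv2.resize(t[120:240,150:390],(800,400),interpolation=cv2.INTER_CUBIC)[:,:,::-1])
```

```text
[ 0.61843594 -0.00607132  0.024     ] [0.41325142 0.01389122 0.024     ]
w 0.021881242734481658 [ 0.61862362 -0.00611401  0.01487466]
w 0.022519850943254885
t 63.5 0.0451234802224037
180 [ 0.23031721  0.70973126 -0.58299673  2.42601241  1.33265073  0.37810433
  0.02198326]
135 [-0.01181915  0.65955972 -0.22909397  2.4418687   1.21065529  0.1492497
 -0.61560889]
90 [-0.04074551  0.65742281 -0.18751506  2.44379936  1.16778658  0.12415615
 -1.3548183 ]
45 [-0.04074551  0.65742281 -0.18751506  2.44379936  1.16778658  0.12415615
 -2.14021646]
-45 [ 0.53578002  0.91414445 -1.10426326  2.40789422  1.36971704  0.80660716
  2.2974297 ]
```

View pics/t4.png

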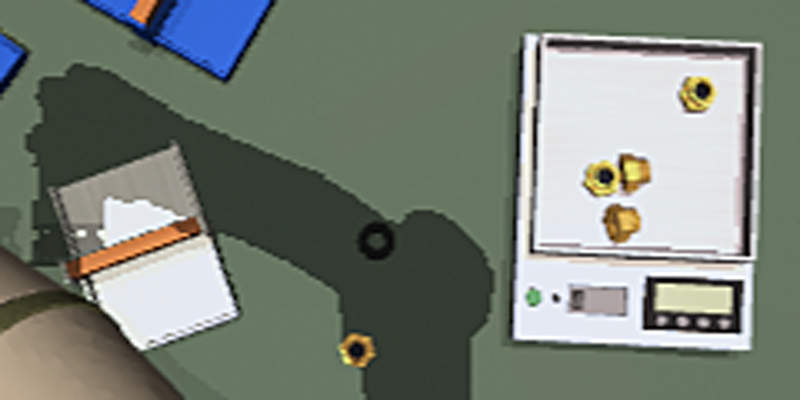

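The first bushing stands in the dish at (697,93). The last one is still at (357,349).

Run:
```python
from h import *
b=np.array([.4132,.0139]); q=down(np.radians(180)); D=(.655,-.225)
ok=False
for y in (180,160,135,200):
  q=down(np.radians(y))
  try:
    r.move_to([*b,.12],q); r.gripper_to(.045,20); r.move_linear([*b,.0145],.08); ok=True; break
  except r.Unreachable as e: print(y,e)
if ok:
    r.gripper_to(0,20); s=readout.read_state(); print(y,"w",s["gripper_width"],s["tool_pos"])
    r.move_linear([*b,.10],.1); r.move_linear([.50,-.02,.19],.15)
    print("w",readout.read_state()["gripper_width"])
    r.move_to([*D,.19],q); r.move_linear([*D,.0805],.1)
    r.gripper_to(.045); r.move_linear([*D,.19],.2)
r.move_to([.5,.33,.28],down(np.radians(90)))
t=vision.grab_frame("top"); g=vision.grab_frame("side"); print(readout.read_state()["time"])
cv2.imwrite("pics/t5.png",np.vstack([cv2.resize(t,(450,300)),cv2.resize(g,(450,300))])[:,:,::-1])
```

```text
180 w 0.022192695950393113 [0.41331772 0.01386035 0.01461419]
w 0.022192823531553954
77.2083
```

View pics/t5.png

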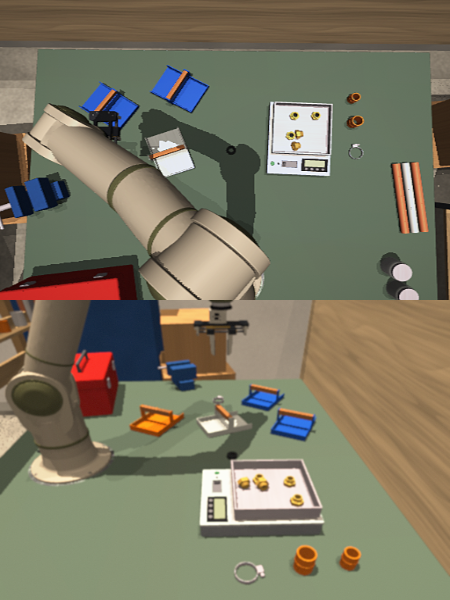

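All five bushings are in the dish and the tray stands upright. Both couplings are on the bench and the bystanders haven't moved.

```bash
python3 -c "
from workcell import job
print(job.sign_off())"
```

```text
the job is handed in; nothing more can be done
None
```

The job is done and handed in at about 77 s: couplings out on the bench, scale switched on with the dish empty, all five bushings (three from the tray, two loose) in the dish, and the emptied tray back upright, with the clamps and grommet untouched.

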